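Turn over a heat-spreader plate on the turning ramp

TASK

The oblong heat-spreader plate lies pads-down on the blue bench mat. Turn it over with the turning ramp: carry it over the ramp, held level with its long side square across the ramp's top edge and only one short end overlapping that edge, and let it drop from about a finger's length above, so that it strikes the edge, flips in the fall and comes to rest flat in the catch tray with its pads up. Turn it by the drop alone, never with the fingers, do not touch it after the drop, and leave the square plate and the round plate where they lie.

Things in the scene. Friction and masses are not known exactly. Their poses are not given: they have to be found in the camera images.
- plate_center (a point): Centre (half-way up) of the only oblong plate: bare aluminium, 72 mm long (x axis), 42 mm wide (y axis), 8 mm thick, about 65 g, four small dark screw holes. It lies pads-down on the 2 mm thick mat, so its centre is 6 mm above the table. z axis up at the start, down once turned over; the pads (three thin grey strips) are on the underside. The same end for end. Grip across the 42 mm.
- ramp_edge (a point): Middle of the top of the ramp's level rolled edge, 120 mm long, 130 mm above the table; fixed. x: level, square to the edge, out over the catch tray (floor 6 mm up, walls 28 mm, 156 mm long in x, 81 mm to each side); y along the edge. The plate flips if let go level and still, length along x, its centre 23 mm (17 to 29) out in x, its underside 60 mm (45 to 75) above the edge.
- square_center (a point): Centre of a square aluminium plate, 50 by 50 by 8 mm, lying loose on the mat: a bystander, leave it.
- disc_center (a point): Centre of a round aluminium plate, 52 mm across and 8 mm thick, lying loose on the mat: a bystander, leave it.
Mind the look-alikes: they are no part of the job. Leave any orange or purple look-alike of the part that bears plate_center alone.

How it is judged (in metres and radians):
On the way, in this order (a step that is already met when the one before it is completed fails the run):
1. the plate is held level above the ramp's edge (z of plate_center in the frame of ramp_edge above 0.02 m and horizontal distance between plate_center and ramp_edge below 0.05 m and angle between plate_center's own z axis and vertical below 0.3 rad and contact force between the fingers and plate above 0.5 N), for 0.1 s.
2. the plate, let go, tips over in the fall beside the ramp's edge (contact force between the fingers and plate below 0.1 N and angle between plate_center's own z axis and vertical above 0.2 rad and z of plate_center in the frame of ramp_edge above -0.105 m and horizontal distance between plate_center and ramp_edge below 0.08 m).
At the end, for the whole second after the job is handed in: The oblong plate lies at rest, let go, pads up and flat to within 10 degrees on the floor of the catch tray (centre less than 16 mm above the table) (angle between plate_center's own z axis and vertical above 2.967 rad and x of plate_center in the frame of ramp_edge between -0.08 and 0.15 m and y of plate_center in the frame of ramp_edge between -0.08 and 0.08 m and height (world z) of plate_center below 0.016 m and linear speed of plate below 0.02 m/s); the robot touches nothing.
It fails at once if the fingers touch the plate when it is tipped by more than 57 degrees or turned over (contact force between the fingers and plate above 0.3 N and angle between plate_center's own z axis and vertical above 1 rad).
It fails at once if the square plate is shifted by more than 15 mm (distance of square_center from where it was at the start of the episode above 0.015 m).
It fails at once if the round plate is shifted by more than 15 mm (distance of disc_center from where it was at the start of the episode above 0.015 m).
It also fails if it takes over 38 s, if anything falls off the work surface, if the arm or the gripper's body presses on something with over 40 N, if the wrist force passes 120 N, or if a joint passes its speed limit or range.

ROBOT

A 6-joint arm with a two-finger parallel gripper is mounted at the origin on the work surface. World frame = base frame: x ahead of the robot, y to its left, z up, the work surface at z = 0. Lengths are in m, angles in degrees, forces in N, time in s.
With the tool pointing down it reaches from about 0.25 to 0.725 m from the base axis. Payload 9.7 kg.
Tool frame: the origin (TCP) lies at the centre of the arm's flange, where the gripper is bolted on; the fingertips stand 173 mm ahead of it and the grasp point (between the pads) lies 155 mm ahead of it; z points along the fingers, y is the line along which they close (so a half turn about z gives the same grasp; the last joint's range is limited). The gripper opens to 85 mm and grips with 20 to 120 N. Pads are 22 mm wide; open, the fingers measure 114 mm over their backs; the gripper's body (76 mm by 85 mm) begins 54 mm behind the grasp point. The pads swing forward as they close: fully open they stand 13 mm farther back than shut.
Start: joints at [-63.14, 4.979, 10.078, 95.1, 0, 90], TCP at [0.248, -0.491, 0.405] pointing down, gripper open.
Joint ranges: [-179.16, 179.16], [-48.56, 103.87], [-65.8, 70.77], [-126.05, 130.52], [-82.76, 87.17], [-180, 180]. Speed limits (degrees/s): [127.2, 127.2, 147.25, 180, 180, 180].

INTERFACE

Orientations are given as [roll, pitch, yaw] about the fixed x, y, z axes, in that order (R = Rz(yaw) Ry(pitch) Rx(roll)).
In Python, from workcell import monitor, camera, get_calibration, bot gives the robot as it stands.
- The arm moves only by the tool carry_out, never from a script. Its argument "targets" is text: rows parted by semicolons, each of 7 numbers parted by spaces: the shift along the tool's x, y, z in units of 0.04 m (1.0 is 0.04 m), then the turn, a rotation vector about the tool's x, y, z in units of 0.1 rad (1.0 is 0.1 rad), then the opening, from -1 (shut) to 1 (fully open), so that 0 is half open. A call has exactly 8 rows; each row shifts and turns the commanded pose from where the row before left it, along the tool's axes as they then stand; what a row does not reach is not made up. A row lasts 1/12 s, in which the tool goes at most 41.7 mm and 7.16 degrees, less where a joint would pass 70% of its speed; a pose out of reach is approached as far as the arm can. A call with a number of a shift or a turn outside -1 to 1 is refused whole. A call with a gripper value outside its range is refused whole. The fingers move at their own pace and stop on an object; "newtons" is the grip in N (left out, the last holds). Time passes only in rows, so rows that do not move let the fingers close, or fill a call up. It gives the time, the measured TCP pose, the force, the opening and the grip force at its end, in the units of the state.
- monitor.get_obs(): the state, without advancing time (a new reading comes with each control period).
- camera(name): name is "side" or "top"; returns the picture (400x640x3 uint8, red, green, blue); there is no depth.
- get_calibration(name): a dict with "fx", "fy", "cx", "cy" (pixels), "view" (4x4, takes a point from world to camera coordinates). Camera axes: x right, y down, z forward; pixel columns grow to the right and rows downward; lengths in m; the calibration is good to about 2 mm. A picture is of the moment at which its call begins. get_calibration takes no time and is no camera call.
- bot.job_done(): hands the job in; it is judged then, once.
The state is a dict: "time": time; "q": joint angles; "qd": joint speeds; "joint_efforts": joint torques, N m; "ee_pos": TCP position; "tcp_rot": TCP orientation; "wrist_force": force on the tool from outside, world axes, zero at the start; "torque": the same for the moment, N m; "opening": finger opening in m; "grasp_force": force on a finger pad.
Only numpy, scipy, OpenCV 4.12 (cv2) and the standard library are available. Lean on these libraries where they do the work, as an engineer would, in place of code of your own. Each camera call takes 0.05 s, during which the arm holds its last target. There are 200 camera calls.

## Working session

There is one attempt and no reset: what is moved stays moved. The work goes in short steps, Python scripts to look and compute and a tool call to move; the robot and the scene stay as the last step left them, time stands still between calls to the robot, and variables do not carry over. Pictures are saved under pics/ and viewed, at most 10 in all, crops included, and the job is handed in when it is done.

Besides the shell and the picture viewer there is one more tool, called as name(argument=value, ...) on one line, values as JSON. carry_out: Moves the arm, as the interface text tells. Shifts and turns lie within -1 to 1; 1 stands for 0.04 m of shift or 0.1 rad of turn. Its arguments: {"type":"object","properties":{"targets":{"type":"string"},"newtons":{"type":"number"}},"required":["targets"]}

```bash
mkdir -p pics; python3 - <<'E'
from workcell import monitor,camera,get_calibration
import cv2
for n in("top","side"):
    cv2.imwrite(f"pics/{n}0.png",camera(n)[:,:,::-1]); print(n,get_calibration(n))
o=monitor.get_obs();print(o["time"],o["ee_pos"],o["tcp_rot"],o["opening"])
E
```

```text
top {'fx': 407.71588336388294, 'fy': 407.71588336388294, 'cx': 316.97671081047093, 'cy': 203.657417698793, 'view': array([[-0.01252624, -0.99987602, -0.00954161,  0.08791298],
       [-0.98403549,  0.01402086, -0.17741922,  0.59963477],
       [ 0.177531  ,  0.00716688, -0.98408911,  0.74453403],
       [ 0.        ,  0.        ,  0.        ,  1.        ]])}
side {'fx': 438.8018528387009, 'fy': 438.8018528387009, 'cx': 321.0008476492282, 'cy': 199.4890202458618, 'view': array([[-0.97491057, -0.22207177, -0.01528123,  0.60063031],
       [-0.10641336,  0.52525762, -0.84426336,  0.12369283],
       [ 0.19551364, -0.82145515, -0.53571061,  1.00466392],
       [ 0.        ,  0.        ,  0.        ,  1.        ]])}
0.1 [ 0.24850764 -0.49067791  0.40402073] [-1.79930195e+02 -1.33590198e-03  2.68594940e+01] 0.08537577754958939
```

View pics/top0.png

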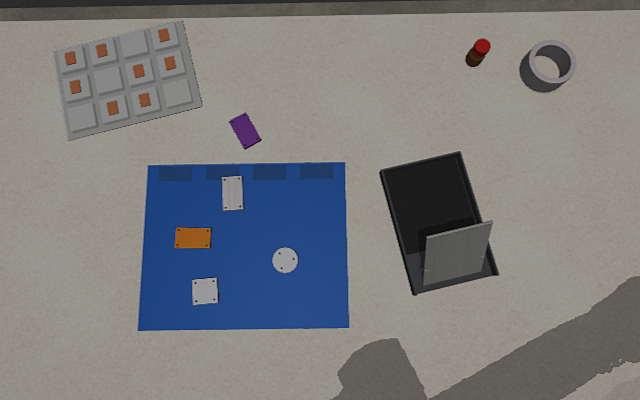

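View pics/side0.png

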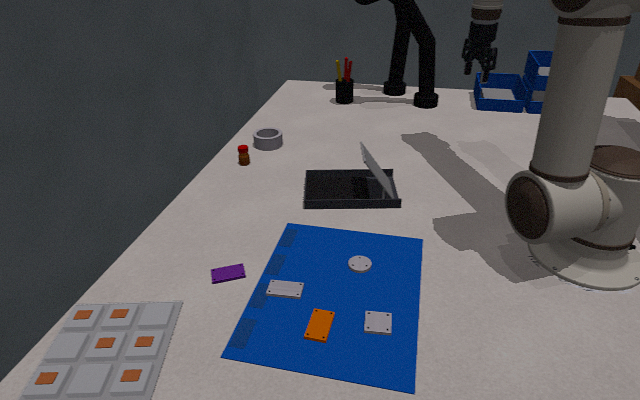

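Top view candidates: the bare aluminium oblong at (232,193), the orange look-alike at (193,238), the purple look-alike at (245,130), the square at (205,291) and the disc at (285,260). The bare oblong on the mat fits the description. The ramp's top edge runs from about (425,236) to (492,222), with the tray beyond it (up in the image). I'll confirm both in one enlarged crop and measure them.

```bash
cat > h.py <<'E'
import numpy as np,cv2
from workcell import get_calibration
def ray(n,u,v):
    c=get_calibration(n);R=c["view"][:3,:3];t=c["view"][:3,3]
    return -R.T@t, R.T@np.array([(u-c["cx"])/c["fx"],(v-c["cy"])/c["fy"],1])
def atz(n,u,v,z):
    o,d=ray(n,u,v);return o+d*(z-o[2])/d[2]
def proj(n,p):
    c=get_calibration(n);q=c["view"][:3,:3]@p+c["view"][:3,3]
    return np.array([c["fx"]*q[0]/q[2]+c["cx"],c["fy"]*q[1]/q[2]+c["cy"]])
E
python3 - <<'E'
from h import *
im=cv2.imread("pics/top0.png")
a=cv2.resize(im[165:225,200:265],None,fx=6,fy=6,interpolation=2)
b=cv2.resize(im[145:300,370:505],None,fx=3,fy=3,interpolation=2)
H=max(a.shape[0],b.shape[0]);C=np.zeros((H,800,3),np.uint8)
C[:a.shape[0],:a.shape[1]]=a;C[:b.shape[0],395:395+b.shape[1]]=b;cv2.imwrite("pics/crop1.png",C)
hsv=cv2.cvtColor(im,cv2.COLOR_BGR2HSV)
m=np.zeros(im.shape[:2],np.uint8);m[168:225,215:255]=((hsv[168:225,215:255,1]<110)&(hsv[168:225,215:255,2]>110))*255
n,l,s,c=cv2.connectedComponentsWithStats(m);k=1+s[1:,4].argmax();print(s[k],c[k])
pts=np.argwhere(l==k)[:,::-1]
w=np.array([atz("top",u,v,.009)[:2] for u,v in pts],np.float32)
print(cv2.minAreaRect(w*1000),w.mean(0))
for u,v in((425,236),(492,222)):print(atz("top",u,v,.13))
for u,v in((380,171),(461,152),(497,274),(414,294)):print(atz("top",u,v,.028))
E
```

```text
[221 176  22  35 673] [231.85884101 192.67756315]
((634.9622802734375, 257.39208984375), (71.2651596069336, 42.886932373046875), 3.7397522926330566) [0.63476056 0.25740662]
[ 0.52719793 -0.10790445  0.13      ]
[ 0.55012067 -0.22616893  0.13      ]
[ 0.67163967 -0.04997752  0.028     ]
[ 0.70953329 -0.21848094  0.028     ]
[ 0.46075906 -0.26999833  0.028     ]
[ 0.42455531 -0.10605869  0.028     ]
```

View pics/crop1.png

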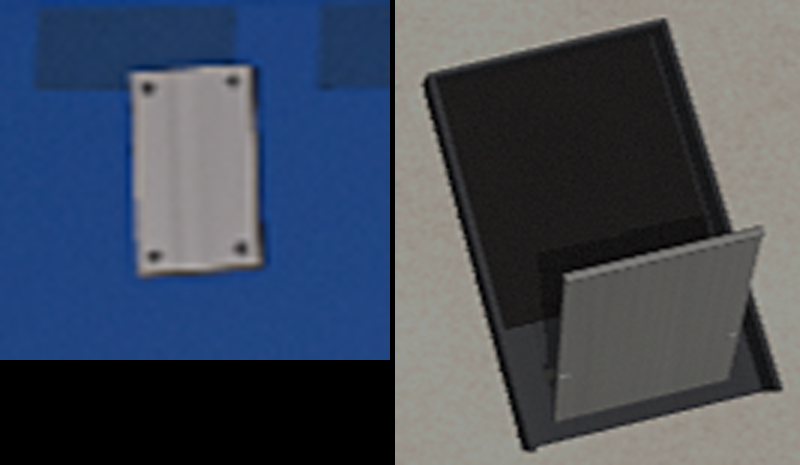

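The crop confirms it: a bare aluminium plate with four holes and a long axis about 3.5° from world x. The ramp's rolled edge is centred near (0.5385, -0.167) with its normal at about 12°. I'm moving toward the plate.

carry_out(targets="0.6 -0.65 0 0 0 0.51 1;0.6 -0.65 0 0 0 0.51 1;0.6 -0.65 0 0 0 0.51 1;0.6 -0.65 0 0 0 0.51 1;0.6 -0.65 0 0 0 0.51 1;0.6 -0.65 0 0 0 0.51 1;0.6 -0.65 0 0 0 0.51 1;0.6 -0.65 0 0 0 0.51 1", newtons=40)

```text
time: 0.77
ee_pos: [0.3723, -0.2364, 0.4047]
tcp_rot: [180.0, -0.0, 3.3]
wrist_force: [0.4, -0.4, 0.8]
opening: 0.0851
grasp_force: 0.0
```

```bash
cat >> h.py <<'E'
from scipy.spatial.transform import Rotation as Ro
from workcell import monitor
def need(p,yaw):
    "remaining shift (tool units) and turn (tool units), given target TCP pose, tool down"
    o=monitor.get_obs();R=Ro.from_euler("xyz",o["tcp_rot"],degrees=True)
    T=Ro.from_euler("xyz",[180,0,yaw],degrees=True)
    print("t",o["time"],"pos",o["ee_pos"].round(4),o["tcp_rot"].round(2),"open",round(o["opening"],4),"grip",o["grasp_force"])
    print("shift",(R.inv().apply(np.array(p)-o["ee_pos"])/.04).round(2),"turn",((R.inv()*T).as_rotvec()/.1).round(2))
E
python3 - <<'E'
from h import *
need([.635,.2574,.30],3.5)
# edge fit: sub-pixel points of the edge in top, tray yaw check, and side reprojection
L,Rr=atz("top",426.5,237,.13),atz("top",492.2,222.3,.13)
print(L,Rr,(L+Rr)/2,np.degrees(np.arctan2(-(Rr-L)[0]*-1,-(Rr-L)[1])))
print(proj("side",L),proj("side",Rr))
im=cv2.imread("pics/side0.png");cv2.imwrite("pics/sc.png",cv2.resize(im[130:220,290:410],None,fx=6,fy=6,interpolation=2))
E
```

```text
t 0.7667 pos [ 0.3723 -0.2364  0.4047] [ 1.7999e+02 -1.0000e-02  3.3200e+00] open 0.0851 grip 0.0
shift [  7.27 -11.95   2.62] turn [ 0.   -0.   -0.03]
[ 0.5254218  -0.11040299  0.13      ] [ 0.549588  -0.2264703  0.13     ] [ 0.5375049  -0.16843665  0.13      ] 11.761432736278868
[364.13361051 160.61756892] [361.41150442 141.08961468]
```

View pics/sc.png

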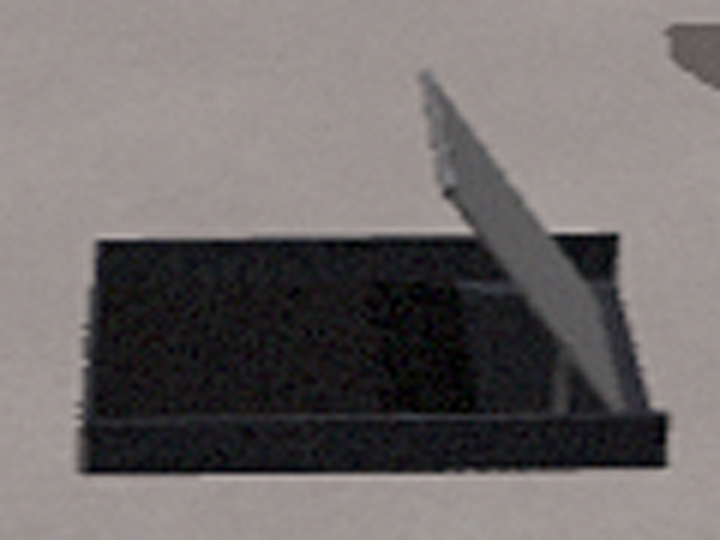

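The side view shows the near end of the edge at about (364.7,161.7) and the far end at about (361,142). Both are within 1 px of the top-view estimate, so the edge is confirmed.

carry_out(targets="0.45 -0.75 0.1 0 0 0 1;0.45 -0.75 0.1 0 0 0 1;0.45 -0.75 0.1 0 0 0 1;0.45 -0.75 0.1 0 0 0 1;0.45 -0.75 0.1 0 0 0 1;0.45 -0.75 0.1 0 0 0 1;0.45 -0.75 0.1 0 0 0 1;0.45 -0.75 0.1 0 0 0 1")

```text
time: 1.43
ee_pos: [0.5016, 0.012, 0.3723]
tcp_rot: [180.0, 0.0, 3.5]
wrist_force: [1.6, 0.3, 0.1]
opening: 0.0856
grasp_force: 0.0
```

carry_out(targets="0.45 -0.75 0.2 0 0 0 1;0.45 -0.75 0.2 0 0 0 1;0.45 -0.75 0.2 0 0 0 1;0.45 -0.75 0.2 0 0 0 1;0.45 -0.75 0.2 0 0 0 1;0.45 -0.75 0.2 0 0 0 1;0.45 -0.7 0.2 0 0 0 1;0 0 0 0 0 0 1")

```text
time: 2.1
ee_pos: [0.6183, 0.137, 0.3186]
tcp_rot: [-176.2, 0.2, 11.9]
wrist_force: [0.4, -1.6, -0.7]
opening: 0.0854
grasp_force: 0.0
```

```bash
python3 -c "
from h import *
need([.635,.2574,.174],3.5)"
```

```text
t 2.1 pos [0.6183 0.137  0.3186] [-176.16    0.2    11.87] open 0.0854 grip 0.0
shift [ 1.04 -2.61  3.79] turn [-0.67  0.08  1.46]
```

carry_out(targets="0.17 -0.44 0.3 -0.11 0 0.25 1;0.17 -0.44 0.3 -0.11 0 0.25 1;0.17 -0.44 0.3 -0.11 0 0.25 1;0.17 -0.44 0.3 -0.11 0 0.25 1;0.17 -0.44 0.3 -0.11 0 0.25 1;0.17 -0.44 0.3 -0.11 0 0.25 1;0 0 0 0 0 0 1;0 0 0 0 0 0 1")

```text
time: 2.77
ee_pos: [0.656, 0.1527, 0.2549]
tcp_rot: [-176.2, 0.7, 12.5]
wrist_force: [0.5, -0.0, -0.3]
opening: 0.0853
grasp_force: 0.0
```

```bash
python3 -c "
from h import *
need([.635,.2574,.174],3.5)"
```

```text
t 2.7667 pos [0.656  0.1527 0.2549] [-176.18    0.72   12.53] open 0.0853 grip 0.0
shift [ 0.08 -2.53  2.2 ] turn [-0.65  0.18  1.57]
```

```bash
python3 -c "
from workcell import monitor
o=monitor.get_obs();print(o['q'],o['qd'],o['joint_efforts'],o['wrist_force'])"
```

```text
[ 12.47249493  22.10989177  13.86537102  82.48071564   3.81672222
 179.94299098] [-0.08352172 -1.65896424  0.6712315   0.62288947 -0.04848974 -0.04524393] [ 1.17603787e-01 -6.88355970e+01  4.59776473e+01 -1.61537239e-01
  2.19600778e-01 -5.86723945e-05] [ 0.47545723 -0.00984493 -0.31117974]
```

The last joint is at its 180° limit. I'll use the equivalent grasp half a turn away (yaw 183.5°).

carry_out(targets="0 0 0 -0.6 0.2 0 1;0 0 0 0 0 -1 1;0 0 0 0 0 -1 1;0 0 0 0 0 -1 1;0 0 0 0 0 -1 1;0 0 0 0 0 -1 1;0 0 0 0 0 -1 1;0 0 0 0 0 -1 1")

```text
time: 3.43
ee_pos: [0.6566, 0.1494, 0.2573]
tcp_rot: [180.0, -0.8, 53.2]
wrist_force: [-0.6, 0.0, 0.1]
opening: 0.0856
grasp_force: 0.0
```

carry_out(targets="0 0 0 0 0 -1 1;0 0 0 0 0 -1 1;0 0 0 0 0 -1 1;0 0 0 0 0 -1 1;0 0 0 0 0 -1 1;0 0 0 0 0 -1 1;0 0 0 0 0 -1 1;0 0 0 0 0 -1 1")

```text
time: 4.1
ee_pos: [0.6566, 0.1494, 0.2573]
tcp_rot: [179.4, -0.5, 99.0]
wrist_force: [0.3, 0.2, 0.3]
opening: 0.0855
grasp_force: 0.0
```

carry_out(targets="0 0 0 0 0 -1 1;0 0 0 0 0 -1 1;0 0 0 0 0 -1 1;0 0 0 0 0 -1 1;0 0 0 0 0 -1 1;0 0 0 0 0 -1 1;0 0 0 0 0 -1 1;0 0 0 0 0 -1 1")

```text
time: 4.77
ee_pos: [0.6566, 0.1494, 0.2573]
tcp_rot: [179.2, 0.0, 144.9]
wrist_force: [-0.9, -0.6, 0.2]
opening: 0.0855
grasp_force: 0.0
```

```bash
python3 -c "
from h import *
need([.635,.2574,.21],183.5)"
```

```text
t 4.7667 pos [0.6566 0.1494 0.2573] [1.7920e+02 4.0000e-02 1.4485e+02] open 0.0855 grip 0.0
shift [2.   1.88 1.21] turn [ 0.13  0.05 -6.74]
```

carry_out(targets="0 0 0 0.13 0.05 -0.84 1;0 0 0 0 0 -0.84 1;0 0 0 0 0 -0.84 1;0 0 0 0 0 -0.84 1;0 0 0 0 0 -0.84 1;0 0 0 0 0 -0.84 1;0 0 0 0 0 -0.84 1;0 0 0 0 0 -0.84 1")

```text
time: 5.43
ee_pos: [0.6566, 0.1494, 0.2573]
tcp_rot: [179.8, -0.1, -176.7]
wrist_force: [0.8, -0.4, 0.5]
opening: 0.0854
grasp_force: 0.0
```

carry_out(targets="0.06 0.45 0.2 0 0 0 1;0.06 0.45 0.2 0 0 0 1;0.06 0.45 0.2 0 0 0 1;0.06 0.45 0.2 0 0 0 1;0.06 0.45 0.2 0 0 0 1;0.06 0.45 0.2 0 0 0 1;0 0 0 0 0 0 1;0 0 0 0 0 0 1")

```text
time: 6.1
ee_pos: [0.636, 0.2573, 0.2089]
tcp_rot: [179.8, -0.2, -176.8]
wrist_force: [0.2, -0.4, -0.2]
opening: 0.085
grasp_force: 0.0
```

```bash
python3 -c "
from h import *
need([.635,.2574,.174],183.5)"
```

```text
t 6.1 pos [0.636  0.2573 0.2089] [ 179.85   -0.21 -176.83] open 0.085 grip 0.0
shift [0.02 0.   0.87] turn [ 0.03 -0.04 -0.06]
```

carry_out(targets="0.02 0 0.2 0.03 -0.03 0 1;0 0 0.2 0 0 0 1;0 0 0.2 0 0 0 1;0 0 0.15 0 0 0 1;0 0 0.1 0 0 0 1;0 0 0.02 0 0 0 1;0 0 0 0 0 0 1;0 0 0 0 0 0 1")

```text
time: 6.77
ee_pos: [0.6356, 0.2566, 0.1739]
tcp_rot: [-180.0, -0.0, -176.9]
wrist_force: [0.8, -0.1, 0.8]
opening: 0.0854
grasp_force: 0.0
```

```bash
python3 - <<'E'
from h import *
from workcell import camera
need([.635,.2574,.174],183.5)
a=camera("side")[:,:,::-1][220:340,215:375];b=camera("top")[:,:,::-1][140:260,180:300]
C=np.hstack([cv2.resize(a,(520,390),interpolation=2),cv2.resize(b,(280,390),interpolation=2)]);cv2.imwrite("pics/g1.png",C)
E
```

```text
t 6.7667 pos [0.6356 0.2566 0.1739] [-1.7999e+02 -4.0000e-02 -1.7692e+02] open 0.0854 grip 0.0
shift [ 0.01  0.02 -0.  ] turn [-0.   -0.01 -0.07]
```

View pics/g1.png

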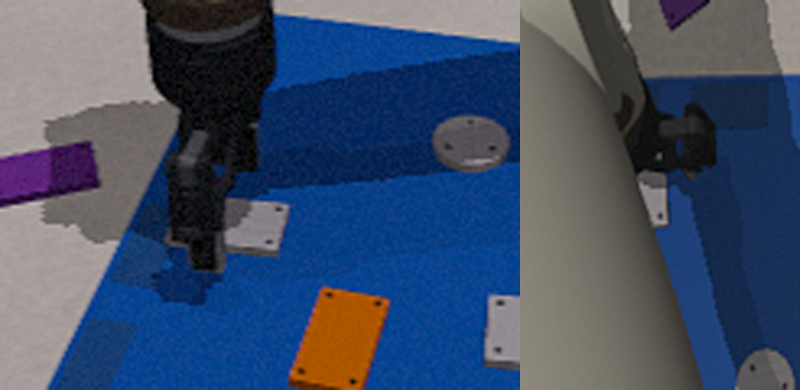

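The side crop shows the finger at about (278,298) px, straddling the plate at its mid-length as predicted. I'm closing the fingers.

carry_out(targets="0 0 0 0 0 0 -0.3;0 0 0 0 0 0 -0.3;0 0 0 0 0 0 -0.3;0 0 0 0 0 0 -0.3;0 0 0 0 0 0 -0.3;0 0 0 0 0 0 -0.3;0 0 0 0 0 0 -0.3;0 0 0 0 0 0 -0.3", newtons=40)

```text
time: 7.53
ee_pos: [0.6355, 0.2568, 0.174]
tcp_rot: [-180.0, -0.0, -176.9]
wrist_force: [-1.2, 0.3, 4.4]
opening: 0.0409
grasp_force: 42.1
```

Gripped at 41 mm and 42 N. I'm lifting.

carry_out(targets="0 0 -0.2 0 0 0 -0.3;0 0 -0.4 0 0 0 -0.3;0 0 -0.7 0 0 0 -0.3;0 0 -0.8 0 0 0 -0.3;0 0 -0.8 0 0 0 -0.3;0 0 -0.8 0 0 0 -0.3;0 0 -0.7 0 0 0 -0.3;0 0 -0.4 0 0 0 -0.3")

```text
time: 8.2
ee_pos: [0.6354, 0.2566, 0.3699]
tcp_rot: [180.0, 0.1, -176.9]
wrist_force: [0.9, -1.3, 0.2]
opening: 0.0409
grasp_force: 41.1
```

```bash
python3 - <<'E'
from h import *
from workcell import camera
y=np.radians(12);e=np.array([.538,-.168]);print(e+.023*np.array([np.cos(y),np.sin(y)]))
need([*(e+.023*np.array([np.cos(y),np.sin(y)])),.372],192)
a=camera("side")[:,:,::-1];u=proj("side",[.635,.257,.2]).astype(int);print(u)
x0,y0=max(u[0]-60,0),max(u[1]-60,0);cv2.imwrite("pics/g2.png",cv2.resize(a[y0:y0+110,x0:x0+140],None,fx=4,fy=4,interpolation=2))
E
```

```text
[ 0.56049739 -0.16321803]
t 8.2 pos [0.6354 0.2566 0.3699] [ 1.7995e+02  1.4000e-01 -1.7692e+02] open 0.0409 grip 41.070356369018555
shift [  2.43 -10.38  -0.07] turn [ 0.01  0.03 -1.56]
[278 211]
```

View pics/g2.png

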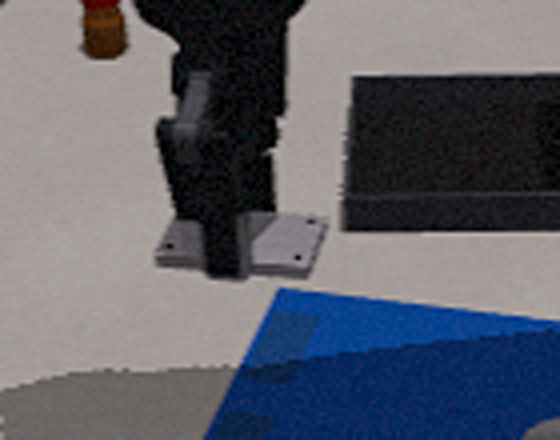

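The crop shows the plate held level with the finger at its mid-length, spanning crop x 155 to 308 with the finger at about 230. I'm carrying it to the ramp.

carry_out(targets="0.08 -0.3 0 0 0 0 -0.3;0.14 -0.6 0 0 0 0 -0.3;0.16 -0.7 0 0 0 0 -0.3;0.16 -0.7 0 0 0 0 -0.3;0.16 -0.7 0 0 0 0 -0.3;0.16 -0.7 0 0 0 0 -0.3;0.16 -0.7 0 0 0 0 -0.3;0.16 -0.7 0 0 0 0 -0.3")

```text
time: 8.92
ee_pos: [0.5988, 0.0492, 0.3651]
tcp_rot: [-180.0, -0.1, -176.9]
wrist_force: [0.9, -0.4, -1.2]
opening: 0.0407
grasp_force: 41.1
```

carry_out(targets="0.16 -0.7 0 0 0 0 -0.3;0.16 -0.7 0 0 0 0 -0.3;0.16 -0.7 0 0 0 0 -0.3;0.16 -0.7 0 0 0 0 -0.3;0.16 -0.7 0 0 0 0 -0.3;0.16 -0.6 0 0 0 0 -0.3;0.1 -0.4 0 0 0 0 -0.3;0 -0.2 0 0 0 0 -0.3")

```text
time: 9.58
ee_pos: [0.5665, -0.1415, 0.3654]
tcp_rot: [-180.0, -0.1, -177.0]
wrist_force: [0.3, 0.2, -1.1]
opening: 0.0405
grasp_force: 41.1
```

carry_out(targets="0 0 0 0 0 -0.2 -0.3;0 0 0 0 0 -0.3 -0.3;0 0 0 0 0 -0.3 -0.3;0 0 0 0 0 -0.3 -0.3;0 0 0 0 0 -0.3 -0.3;0 0 0 0 0 -0.15 -0.3;0 0 0 0 0 0 -0.3;0 0 0 0 0 0 -0.3")

```text
time: 10.25
ee_pos: [0.5674, -0.1388, 0.3657]
tcp_rot: [180.0, -0.1, -168.0]
wrist_force: [0.6, -0.4, -2.5]
opening: 0.0409
grasp_force: 41.0
```

```bash
python3 -c "
from h import *
need([.5605,-.1632,.362],192)"
```

```text
t 10.25 pos [ 0.5674 -0.1388  0.3657] [ 1.80e+02 -7.00e-02 -1.68e+02] open 0.0409 grip 41.038498878479004
shift [ 0.3  -0.56  0.09] turn [ 0.   -0.01 -0.  ]
```

carry_out(targets="0.05 -0.12 0.03 0 0 0 -0.3;0.1 -0.16 0.03 0 0 0 -0.3;0.1 -0.16 0.03 0 0 0 -0.3;0.05 -0.12 0 0 0 0 -0.3;0 0 0 0 0 0 -0.3;0 0 0 0 0 0 -0.3;0 0 0 0 0 0 -0.3;0 0 0 0 0 0 -0.3")

```text
time: 10.92
ee_pos: [0.5602, -0.1639, 0.3623]
tcp_rot: [-180.0, -0.0, -168.0]
wrist_force: [0.3, -0.7, -0.6]
opening: 0.041
grasp_force: 41.1
```

```bash
python3 - <<'E'
from h import *
from workcell import camera
need([.5605,-.1632,.362],192)
a=camera("side")[:,:,::-1][90:220,280:420].copy()
y=np.radians(12);c=np.array([.5605,-.1632,.194]);ex=np.array([np.cos(y),np.sin(y),0]);ey=np.array([-np.sin(y),np.cos(y),0])
a=cv2.resize(a,None,fx=4,fy=4,interpolation=2)
for s in(-1,1):
    p=proj("side",c+s*.036*ex+.021*ey+[0,0,-.004]);cv2.circle(a,tuple(((p-[280,90]+.5)*4).astype(int)),3,(0,0,255),-1)
cv2.imwrite("pics/d1.png",a)
E
```

```text
t 10.9167 pos [ 0.5602 -0.1639  0.3623] [-1.7999e+02 -5.0000e-02 -1.6803e+02] open 0.041 grip 41.05561137199402
shift [-0.01  0.01  0.01] turn [-0.   -0.01 -0.01]
```

View pics/d1.png

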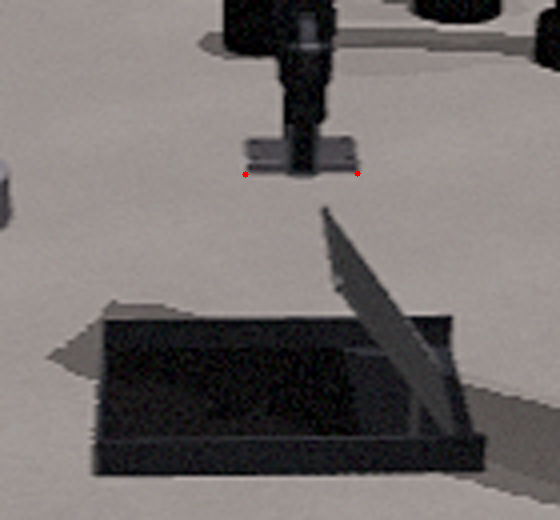

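The plate's lower corners match the predicted ones to within a pixel. It is level, still and overlapping the edge at one short end. I'm letting it drop.

carry_out(targets="0 0 0 0 0 0 1;0 0 0 0 0 0 1;0 0 0 0 0 0 1;0 0 0 0 0 0 1;0 0 0 0 0 0 1;0 0 0 0 0 0 1;0 0 0 0 0 0 1;0 0 0 0 0 0 1")

```text
time: 11.63
ee_pos: [0.5601, -0.1639, 0.3623]
tcp_rot: [-180.0, -0.1, -168.0]
wrist_force: [-0.5, 0.2, 0.1]
opening: 0.0854
grasp_force: 0.0
```

carry_out(targets="0 0 -0.2 0 0 0 1;0 0 -0.4 0 0 0 1;0 0 -0.4 0 0 0 1;0 0 -0.4 0 0 0 1;0 0 -0.2 0 0 0 1;0 0 0 0 0 0 1;0 0 0 0 0 0 1;0 0 0 0 0 0 1")

```text
time: 12.3
ee_pos: [0.5603, -0.1639, 0.4253]
tcp_rot: [180.0, -0.1, -168.0]
wrist_force: [-1.4, 0.4, -0.3]
opening: 0.0855
grasp_force: 0.0
```

```bash
python3 - <<'E'
from h import *
from workcell import camera
a=camera("side")[:,:,::-1][150:220,290:420];b=camera("top")[:,:,::-1][140:300,370:510]
C=np.hstack([cv2.resize(a,(520,280),interpolation=2),cv2.resize(b,(245,280),interpolation=2)]);cv2.imwrite("pics/f1.png",C)
E
```

```text
(no output)
```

View pics/f1.png

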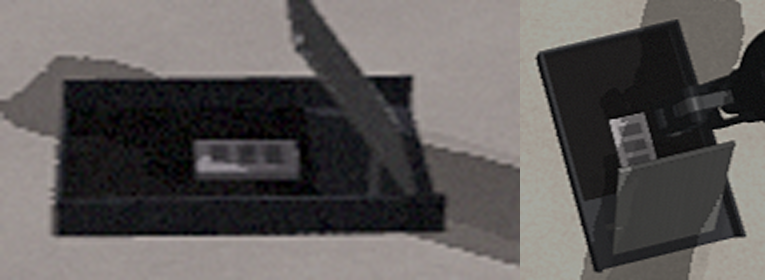

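The plate lies flat in the tray at side crop (246,160), with its three grey pad strips facing up, and the gripper is clear. I'm handing in.

```bash
python3 -c "
from workcell import bot
print(bot.job_done())"
```

```text
the job is handed in; nothing more can be done
None
```

The oblong plate flipped in the drop and, in the last pictures, lies pads-up and flat in the catch tray; nothing touched it after the drop, the square and round plates were never approached, and the job is handed in (no verdict was returned).

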